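# Pack out the bottle clamp and hold the jar

## Robot

A 6-joint arm with a two-finger parallel gripper is mounted at the origin on the work surface. World frame = base frame: x ahead of the robot, y to its left, z up, the work surface at z = 0. Lengths are in m, angles in rad, forces in N, time in s.
With the tool pointing down it reaches from about 0.25 to 0.725 m from the base axis. Payload 4 kg.
Tool frame: the origin (TCP) lies on the centre line of the jaws, within the pads' length; the fingertips stand 11 mm ahead of it and the grasp point (between the pads) lies 8 mm behind it; z points along the fingers, y is the direction in which the jaws open and shut (so a half turn about z gives the same grasp; the last joint's range is limited). The gripper opens to 85 mm and grips with 20 to 120 N. Pads are 22 mm wide; open, the fingers measure 114 mm over their backs; the gripper's body (76 mm by 85 mm) begins 54 mm behind the grasp point. The pads swing forward as they close: fully open they stand 13 mm farther back than shut.
Start: joints at [-1.15, 0.241, 0.005, 1.335, 0, 1.571], TCP at [0.204, -0.456, 0.242] pointing down, gripper open.
Joint ranges: [-2.72, 2.72], [-1.05, 1.87], [-1.09, 1.28], [-1.99, 2.15], [-1.42, 1.44], [-3.14, 3.14]. Speed limits (rad/s): [2.79, 2.79, 3.14, 3.14, 3.14, 3.14].

## Interface

Orientations are given as a unit quaternion [w, x, y, z].
In Python, from plant import manip gives the robot as it stands.
- The arm moves only by the shell command python3 -m jog 'ROWS'. ROWS is JSON, a list of rows, each a list of 7 numbers: the gripper command: -1 is fully open, 1 is shut, values between are in proportion, then the shift along the tool's x, y, z in cm, then the turn, a rotation vector about the tool's x, y, z in degrees. A call has 1 to 5 rows; each row is the pose to reach, as a shift and turn from the pose commanded when the call began, along the tool's axes at that moment; what a row does not reach only later rows make up. A row lasts 1/10 s, in which the tool goes at most 50 mm and 8.59 degrees, less where a joint would pass 70% of its speed; a pose out of reach is approached as far as the arm can. A call with a gripper value outside its range is refused whole. The fingers move at their own pace and stop on an object; the grip force is fixed at half the most. Time passes only in rows, so rows that repeat a pose let the fingers close. It gives the time, the measured TCP pose, the force and the opening at its end, in the units of the state.
- manip.observe(): the state, without advancing time (a new reading comes with each control period).
- manip.camera(name): name is "side" or "top"; returns a dict with "pixels" (420x560x3 uint8, red, green, blue), "intrinsics" (3x3 intrinsics, pixels), "rvec" (rotation vector, rad) and "tvec" (3), from world to camera coordinates, as OpenCV has them. Camera axes: x right, y down, z forward; pixel columns grow to the right and rows downward; lengths in m; the calibration is good to about 2 mm. A picture is of the moment at which its call begins. There is no depth.
- manip.close_job(): hands the job in, once; it reports no verdict.
The state is a dict: "t": time; "joints": joint angles; "joint_velocities": joint speeds; "tau": joint torques, N m; "ee_pos": TCP position; "tool_rot": TCP orientation; "ft_force": force on the tool from outside, world axes, zero at the start; "moment": the same for the moment, N m; "width": finger opening in m.
Only numpy, scipy, OpenCV 4.12 (cv2) and the standard library are available. Lean on these libraries where they do the work, as an engineer would, in place of code of your own. Each camera call takes 0.05 s, during which the arm holds its last target.

## Task

The amber jar is too small for the bottle clamp: hang green spacer plates from the rack, one after another, by their ears on the clamp's rails in the gap between the blue jaw and the jar, until the jaw can reach and clamp the stack; leave those you do not need in the rack and do not disturb anything else on the bench. Then push the jaw by its red handle until you feel the stack close up and the black rubber pad behind the jar gives by about half its travel, without crushing the glass jar. Finish while still holding the jaw pushed like this: it springs back if you let go.

Things in the scene. Friction and masses are not known exactly. Their poses are not given: they have to be found in the camera images.
- bed: grey bed of the bottle clamp, fixed, 275 x 110 mm, top 12 mm above the bench. Origin: on the bench, on the centre line, below the jaw's pushing face when the jaw is fully back. x = clamping direction, jaw to backstop (roughly away from the robot), z up; spans x = -95 to 180 mm. Two rails along x (y = 32 to 39 mm either side, tops 48 mm above the bench) form a 64 mm channel; spacers hang on them by their ears
- jaw (a joint): travel of the sliding jaw in m: 0 = fully back, 0.032 = end of its travel, towards +x of the bed. A return spring (about 2 N at 0, 3.7 N at the end) slides it back when let go
- jaw_face (a point): top middle of the pushing face of the blue jaw. The jaw is 68 mm long (x) and 58 mm wide, top 58 mm above the bench; its flat pushing face looks along the bed's +x; behind it rises the red handle. This point is 58 mm above the bench
- jaw_handle (a point): top centre of the jaw's red upright handle, 18 x 18 mm square, 51 mm tall above the jaw's top; its centre is 50 mm behind the pushing face, its top 109.5 mm above the bench
- backstop: blue backstop fixed on the bed; where along the bed differs from time to time. Origin: on the bed's top, right below the front face of its black rubber pad when the pad is relaxed; axes as the bed. The pad is 56 mm wide; the block behind it reaches 53 mm above the bed
- pad (a joint): how far the black rubber pad of the backstop is pressed in, in m: 0 relaxed, 0.010 fully in. Sprung: about 1.8 N to start it, 3.6 N at 3 mm, 7.8 N at 10 mm
- jar: square amber glass jar with round black cap, 56 x 56 mm, body 42 mm high, 75 mm over the cap, 220 g (varies). Stands loose in the channel on the bed, nearly touching the rubber pad. Origin: centre of its underside; z up, axes along the bed
- rack: white rack fixed to the bench, 137 (x) x 74 (y) x 30 mm, with four slots 30 mm apart along its x axis, 15 mm wide, floor 6 mm above the bench. Origin: centre of its underside
- balance: white bench balance, 170 x 150 mm, round pan top 61 mm above the bench, fixed; rack and balance may change sides. Origin: centre of its underside
- spacer1: spacer plate (four alike) in a rack slot: green, 12 mm thick (x), 56 wide (y), 50 high, an ear on either side (84 mm over both, undersides 34 mm above its foot), on top a yellow grip tab 12 mm thick, 24 wide (y), 40 high; 90 mm in all, 60 g. Origin: centre of its underside; z up. Hung by the ears on the rails its foot is 14 mm above the bench and it stays upright by itself
- spacer2: spacer plate (four alike) in a rack slot: green, 12 mm thick (x), 56 wide (y), 50 high, an ear on either side (84 mm over both, undersides 34 mm above its foot), on top a yellow grip tab 12 mm thick, 24 wide (y), 40 high; 90 mm in all, 60 g. Origin: centre of its underside; z up. Hung by the ears on the rails its foot is 14 mm above the bench and it stays upright by itself
- spacer3: spacer plate (four alike) in a rack slot: green, 12 mm thick (x), 56 wide (y), 50 high, an ear on either side (84 mm over both, undersides 34 mm above its foot), on top a yellow grip tab 12 mm thick, 24 wide (y), 40 high; 90 mm in all, 60 g. Origin: centre of its underside; z up. Hung by the ears on the rails its foot is 14 mm above the bench and it stays upright by itself
- spacer4: spacer plate (four alike) in a rack slot: green, 12 mm thick (x), 56 wide (y), 50 high, an ear on either side (84 mm over both, undersides 34 mm above its foot), on top a yellow grip tab 12 mm thick, 24 wide (y), 40 high; 90 mm in all, 60 g. Origin: centre of its underside; z up. Hung by the ears on the rails its foot is 14 mm above the bench and it stays upright by itself
- bowl: steel bowl standing on the balance, 100 mm across, 45 mm high; a bystander. Origin: centre of its underside
- vial1: small amber vial with black cap, 38 mm across, 65 mm high; a bystander. Origin: centre of its underside
- vial2: another such amber vial; a bystander. Origin: centre of its underside
- beaker: glass beaker, 70 mm across, 90 mm high; a bystander. Origin: centre of its underside
- dishes: clear stack of dishes, 90 mm across, 30 mm high; a bystander. Origin: centre of its underside
There are look-alikes about, which are no part of the job. What is shaped like the spacer3 but grey or pink is not meant.

How it is judged:
On the way, in this order (a step that is already met when the one before it is completed fails the run):
1. a spacer hangs upright in the gap, let go ((((x of spacer1 in the frame of bed between 0 and 0.08 m and y of spacer1 in the frame of bed between -0.012 and 0.012 m and height (world z) of spacer1 below 0.02 m and angle between spacer1's own z axis and vertical below 0.15 rad) and contact force between the fingers and spacer1 below 0.1 N) or ((x of spacer2 in the frame of bed between 0 and 0.08 m and y of spacer2 in the frame of bed between -0.012 and 0.012 m and height (world z) of spacer2 below 0.02 m and angle between spacer2's own z axis and vertical below 0.15 rad) and contact force between the fingers and spacer2 below 0.1 N) or ((x of spacer3 in the frame of bed between 0 and 0.08 m and y of spacer3 in the frame of bed between -0.012 and 0.012 m and height (world z) of spacer3 below 0.02 m and angle between spacer3's own z axis and vertical below 0.15 rad) and contact force between the fingers and spacer3 below 0.1 N) or ((x of spacer4 in the frame of bed between 0 and 0.08 m and y of spacer4 in the frame of bed between -0.012 and 0.012 m and height (world z) of spacer4 below 0.02 m and angle between spacer4's own z axis and vertical below 0.15 rad) and contact force between the fingers and spacer4 below 0.1 N))), for 0.2 s.
2. the jaw presses the stack so that the pad gives 3 mm (value of joint pad above 0.003 m and contact force between any of spacer1, spacer2, spacer3, spacer4 and jaw above 2 N), for 0.2 s.
At the end, for the whole second after the job is handed in: Fingers push the jaw (>2 N) onto spacers upright in the channel (tilt <0.15 rad), these press the jar (>2 N) and the pad is in by >3 mm; other spacers within 15 mm of their start; jar upright on the bed, at rest (value of joint pad above 0.003 m and contact force between the fingers and jaw above 2 N and (((x of spacer1 in the frame of bed between 0 and 0.08 m and y of spacer1 in the frame of bed between -0.012 and 0.012 m and height (world z) of spacer1 below 0.02 m and angle between spacer1's own z axis and vertical below 0.15 rad) and contact force between spacer1 and jaw above 2 N) or ((x of spacer2 in the frame of bed between 0 and 0.08 m and y of spacer2 in the frame of bed between -0.012 and 0.012 m and height (world z) of spacer2 below 0.02 m and angle between spacer2's own z axis and vertical below 0.15 rad) and contact force between spacer2 and jaw above 2 N) or ((x of spacer3 in the frame of bed between 0 and 0.08 m and y of spacer3 in the frame of bed between -0.012 and 0.012 m and height (world z) of spacer3 below 0.02 m and angle between spacer3's own z axis and vertical below 0.15 rad) and contact force between spacer3 and jaw above 2 N) or ((x of spacer4 in the frame of bed between 0 and 0.08 m and y of spacer4 in the frame of bed between -0.012 and 0.012 m and height (world z) of spacer4 below 0.02 m and angle between spacer4's own z axis and vertical below 0.15 rad) and contact force between spacer4 and jaw above 2 N)) and (((x of spacer1 in the frame of bed between 0 and 0.08 m and y of spacer1 in the frame of bed between -0.012 and 0.012 m and height (world z) of spacer1 below 0.02 m and angle between spacer1's own z axis and vertical below 0.15 rad) and contact force between spacer1 and jar above 2 N) or ((x of spacer2 in the frame of bed between 0 and 0.08 m and y of spacer2 in the frame of bed between -0.012 and 0.012 m and height (world z) of spacer2 below 0.02 m and angle between spacer2's own z axis and vertical below 0.15 rad) and contact force between spacer2 and jar above 2 N) or ((x of spacer3 in the frame of bed between 0 and 0.08 m and y of spacer3 in the frame of bed between -0.012 and 0.012 m and height (world z) of spacer3 below 0.02 m and angle between spacer3's own z axis and vertical below 0.15 rad) and contact force between spacer3 and jar above 2 N) or ((x of spacer4 in the frame of bed between 0 and 0.08 m and y of spacer4 in the frame of bed between -0.012 and 0.012 m and height (world z) of spacer4 below 0.02 m and angle between spacer4's own z axis and vertical below 0.15 rad) and contact force between spacer4 and jar above 2 N)) and ((x of spacer1 in the frame of bed between 0 and 0.08 m and y of spacer1 in the frame of bed between -0.012 and 0.012 m and height (world z) of spacer1 below 0.02 m and angle between spacer1's own z axis and vertical below 0.15 rad) or distance of spacer1 from where it was at the start of the episode below 0.015 m) and ((x of spacer2 in the frame of bed between 0 and 0.08 m and y of spacer2 in the frame of bed between -0.012 and 0.012 m and height (world z) of spacer2 below 0.02 m and angle between spacer2's own z axis and vertical below 0.15 rad) or distance of spacer2 from where it was at the start of the episode below 0.015 m) and ((x of spacer3 in the frame of bed between 0 and 0.08 m and y of spacer3 in the frame of bed between -0.012 and 0.012 m and height (world z) of spacer3 below 0.02 m and angle between spacer3's own z axis and vertical below 0.15 rad) or distance of spacer3 from where it was at the start of the episode below 0.015 m) and ((x of spacer4 in the frame of bed between 0 and 0.08 m and y of spacer4 in the frame of bed between -0.012 and 0.012 m and height (world z) of spacer4 below 0.02 m and angle between spacer4's own z axis and vertical below 0.15 rad) or distance of spacer4 from where it was at the start of the episode below 0.015 m) and angle between jar's own z axis and vertical below 0.15 rad and height (world z) of jar below 0.02 m and linear speed of jar below 0.02 m/s); the arm keeps its last pose, push and grip.
It fails at once if jar crushed: over 35 N between jar and a spacer (contact force between jar and spacer1 above 35 N or contact force between jar and spacer2 above 35 N or contact force between jar and spacer3 above 35 N or contact force between jar and spacer4 above 35 N).
It fails at once if jar lifted or toppled (angle between jar's own z axis and vertical above 0.4 rad or height (world z) of jar above 0.035 m).
It fails at once if a bystander moved by more than 30 mm (distance of any of bowl, vial1, vial2, beaker, dishes from where it was at the start of the episode above 0.03 m).
It also fails if it takes over 72 s, if anything falls off the work surface, if the arm or the gripper's body presses on something with over 40 N, if the wrist force passes 120 N, or if a joint passes its speed limit or range.

## Working session

There is one attempt and no reset: what is moved stays moved. The work goes in short steps, Python scripts to look and compute and a shell command to move; the robot and the scene stay as the last step left them, time stands still between calls to the robot, and variables do not carry over. Pictures are saved under pics/ and viewed, and the job is handed in when it is done.

```bash
ls; mkdir -p pics; python3 - <<'E'
from plant import manip
import cv2,numpy as np
print(manip.observe())
for n in("top","side"):
    c=manip.camera(n); print(n,c["intrinsics"],c["rvec"],c["tvec"])
    cv2.imwrite(f"pics/{n}0.png",c["pixels"][:,:,::-1])
    np.savez(f"pics/{n}0.npz",**c)
E
```

```text
pics
{'t': 0.0, 'joints': array([-1.14997816e+00,  2.41408134e-01,  3.71944888e-03,  1.33519549e+00,
        3.04833332e-05,  1.57080553e+00]), 'joint_velocities': array([ 0.00082245,  0.0001659 , -0.00107156,  0.00079458,  0.00016586,
        0.00191759]), 'tau': array([ 1.84262390e-04, -3.72319508e+01,  2.52406490e+01,  1.69976457e-02,
       -6.87435227e-05,  8.81301048e-06]), 'ee_pos': array([ 0.20401266, -0.45581714,  0.24141353]), 'tool_rot': array([-1.02408443e-03,  9.77945987e-01,  2.08855348e-01, -2.03133394e-04]), 'ft_force': array([-0.1869565 ,  0.16195792, -0.55915882]), 'moment': array([-0.01915692,  0.05921547, -0.03006197]), 'width': 0.08546340392489678}
top [[392.53197307   0.         283.74369766]
 [  0.         392.53197307 212.83819453]
 [  0.           0.           1.        ]] [ 2.13337804 -2.10993607  0.20165221] [0.04965279 0.59764233 1.04160828]
side [[436.72795033   0.         273.36738802]
 [  0.         436.72795033 203.58978054]
 [  0.           0.           1.        ]] [ 0.8572585  -2.40725101  1.22087414] [0.46449986 0.26494388 0.80737008]
```

View pics/top0.png

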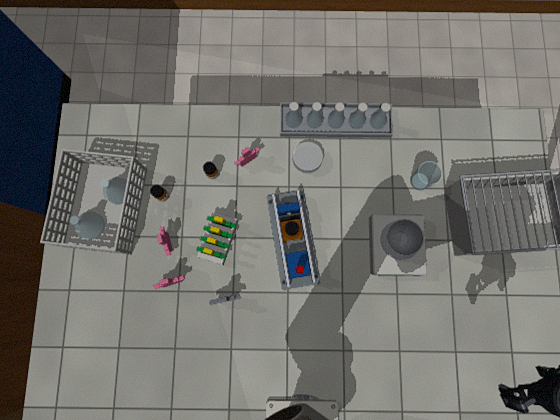

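View pics/side0.png

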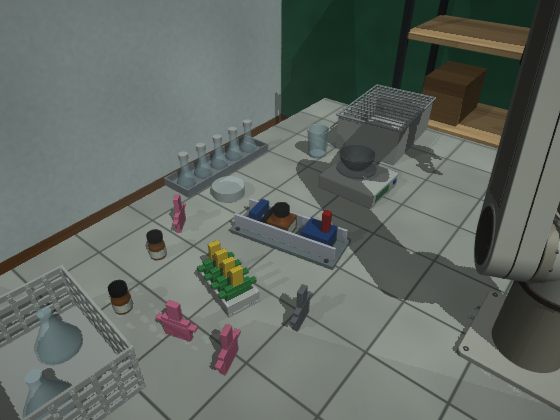

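The top view shows the bed at about (293,240), the rack with four green/yellow spacers at (216,240) and the red handle at (300,269). The pink and grey pieces around them are look-alikes. I'll zoom in on these.

```bash
cat > h.py <<'E'
import cv2,numpy as np
def load(f): return dict(np.load(f))
def ray(c,u,v,z):
    R=cv2.Rodrigues(c["rvec"])[0];C=-R.T@c["tvec"]
    d=R.T@np.linalg.inv(c["intrinsics"])@np.array([u,v,1.]); s=(z-C[2])/d[2]; return C+s*d
def tri(ca,a,cb,b):
    P=[c["intrinsics"]@np.c_[cv2.Rodrigues(c["rvec"])[0],c["tvec"]] for c in(ca,cb)]
    X=cv2.triangulatePoints(P[0],P[1],np.array(a,float).reshape(2,1),np.array(b,float).reshape(2,1)); X=X[:3,0]/X[3,0]; return X
def proj(c,X): return cv2.projectPoints(np.array(X,float).reshape(-1,1,3),c["rvec"],c["tvec"],c["intrinsics"],None)[0][:,0]
def crop(c,x0,y0,x1,y1,k,f):
    im=cv2.resize(c["pixels"][y0:y1,x0:x1,::-1],None,fx=k,fy=k,interpolation=cv2.INTER_CUBIC); cv2.imwrite(f,np.clip(im.astype(float)*1.5,0,255).astype(np.uint8))
def blobs(c,name):
    hsv=cv2.cvtColor(c["pixels"],cv2.COLOR_RGB2HSV)
    lo,hi={"yellow":((20,120,80),(33,255,255)),"red":((0,180,80),(6,255,255)),"green":((45,120,50),(75,255,255))}[name]
    m=cv2.inRange(hsv,lo,hi); n,l,s,ce=cv2.connectedComponentsWithStats(m)
    return m,l,[(i,*s[i],*ce[i].round(1)) for i in range(1,n) if s[i][4]>12]
E
python3 - <<'E'
from h import *
t=load("pics/top0.npz");s=load("pics/side0.npz")
crop(t,180,180,330,300,5,"pics/topc.png"); crop(s,180,180,360,320,4,"pics/sidec.png")
for n in("yellow","red"):
  for c in(t,s): print(n,*blobs(c,n)[2],sep="\n")
E
```

```text
yellow
(1, np.int32(214), np.int32(216), np.int32(10), np.int32(7), np.int32(50), np.float64(218.2), np.float64(218.8))
(2, np.int32(210), np.int32(226), np.int32(10), np.int32(8), np.int32(50), np.float64(214.8), np.float64(229.4))
(3, np.int32(207), np.int32(237), np.int32(10), np.int32(7), np.int32(49), np.float64(211.2), np.float64(240.0))
(4, np.int32(203), np.int32(247), np.int32(10), np.int32(8), np.int32(49), np.float64(207.7), np.float64(250.8))
yellow
(1, np.int32(208), np.int32(240), np.int32(35), np.int32(47), np.int32(692), np.float64(225.8), np.float64(262.8))
red
(1, np.int32(297), np.int32(266), np.int32(6), np.int32(7), np.int32(37), np.float64(299.5), np.float64(269.2))
red
(1, np.int32(323), np.int32(211), np.int32(8), np.int32(5), np.int32(31), np.float64(326.7), np.float64(213.0))
```

View pics/topc.png

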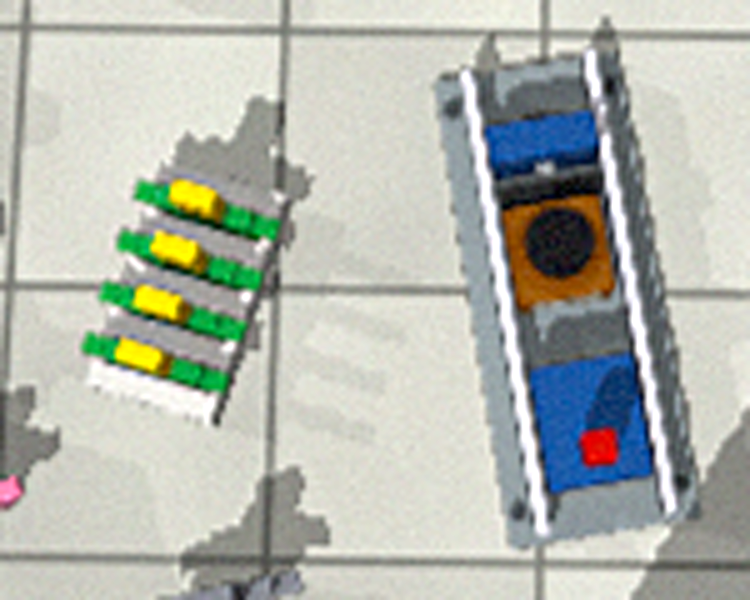

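View pics/sidec.png

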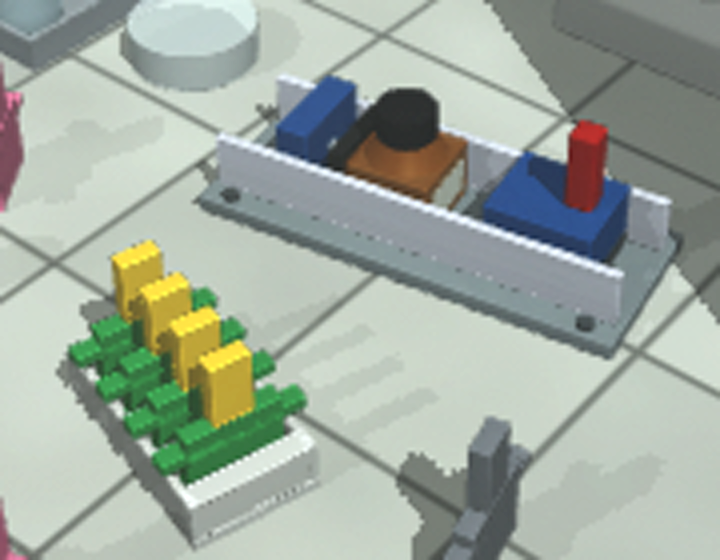

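Side crop: the tab tops run from (138,245) to (225,350), and the jaw, jar and handle are all visible. Next I'll measure these.

```bash
python3 - <<'E'
from h import *
t=load("pics/top0.npz");s=load("pics/side0.npz")
_,_,b=blobs(t,"yellow"); P=np.array([ray(t,x[6],x[7],.096) for x in b]); print("tabs",P.round(4)); d=P[0]-P[3]; print("spacing",np.linalg.norm(np.diff(P,axis=0),axis=1),"rack yaw",np.degrees(np.arctan2(d[1],d[0])))
r=blobs(t,"red")[2][0]; print("handle top",ray(t,r[6],r[7],.1095))
r=blobs(s,"red")[2][0]; print("handle side(centroid of top face part)",ray(s,r[6],r[7],.1095))
# per tab min area rect
hsv=cv2.cvtColor(t["pixels"],cv2.COLOR_RGB2HSV)
for x in b: print("V",hsv[x[2]:x[2]+x[4],x[1]:x[1]+x[3],2].max(1))
# rails
roi=t["pixels"].astype(int); g=roi.min(2); m=(g>205).astype(np.uint8); m[:, :255]=0; m[:,325:]=0; m[:185]=0;m[295:]=0
n,l,st,ce=cv2.connectedComponentsWithStats(m)
for i in range(1,n):
  if st[i][4]>40:
    ys,xs=np.where(l==i); Q=np.array([ray(t,u,v,.048) for u,v in zip(xs,ys)])[:,:2]
    vx,vy,x0,y0=cv2.fitLine(Q.astype(np.float32),cv2.DIST_L2,0,.01,.01).ravel(); 
    if vx<0: vx,vy=-vx,-vy
    pr=(Q-[x0,y0])@[vx,vy]; print("rail",st[i],"yaw",np.degrees(np.arctan2(vy,vx)),"pt",x0,y0,"ends",[x0+vx*pr.min(),y0+vy*pr.min()],[x0+vx*pr.max(),y0+vy*pr.max()],np.ptp(pr))
def T(u,v,z): print((u,v),ray(t,180+(u+.0)/5-.4,180+v/5-.4,z).round(4))
print("bed corners");[T(u,v,.012) for u,v in((435,75),(625,45),(510,548),(697,512))]
print("jaw top corners");[T(u,v,.058) for u,v in((529,366),(632,352),(550,492),(653,476))]
print("jar front");[T(u,v,.054) for u,v in((517,310),(614,295))]
print("pad/backstop front");[T(u,v,.06) for u,v in((497,180),(602,163))]
E
```

```text
tabs [[0.5713 0.2322 0.096 ]
 [0.5424 0.2401 0.096 ]
 [0.5138 0.2484 0.096 ]
 [0.485  0.2564 0.096 ]]
spacing [0.02993052 0.02977371 0.02989726] rack yaw -15.629004226287092
handle top [0.43873307 0.01373579 0.1095    ]
handle side(centroid of top face part) [0.43716052 0.0138724  0.1095    ]
V [166 187 191 189 191 176 147]
V [167 182 187 194 192 191 160 103]
V [170 190 189 191 195 193 151]
V [131 173 187 191 196 188 179 167]
bed corners
(435, 75) [0.6597 0.1073 0.012 ]
(625, 45) [ 0.6792 -0.0044  0.012 ]
(510, 548) [0.3871 0.0599 0.012 ]
(697, 512) [ 0.4082 -0.0453  0.012 ]
jaw top corners
(529, 366) [0.4853 0.0505 0.058 ]
(632, 352) [ 0.4936 -0.006   0.058 ]
(550, 492) [0.4173 0.0384 0.058 ]
(653, 476) [ 0.4264 -0.0174  0.058 ]
jar front
(517, 310) [0.5166 0.0574 0.054 ]
(614, 295) [0.5255 0.0038 0.054 ]
pad/backstop front
(497, 180) [0.5885 0.0694 0.06  ]
(602, 163) [0.5988 0.0109 0.06  ]
```

```bash
python3 - <<'E'
from h import *
t=load("pics/top0.npz");s=load("pics/side0.npz")
g=t["pixels"].min(2).astype(int)
for v in (205,220,235,250,265,280): print(v,[(u,g[v,u]) for u in range(266,322) if g[v,u]>170])
crop(s,235,195,345,265,7,"pics/sided.png"); crop(t,265,190,325,295,6,"pics/topd.png")
E
```

```text
205 [(275, np.int64(180))]
220 [(277, np.int64(179)), (303, np.int64(190))]
235 [(280, np.int64(181)), (306, np.int64(180))]
250 [(282, np.int64(177)), (308, np.int64(180))]
265 [(285, np.int64(182)), (311, np.int64(175))]
280 [(287, np.int64(172)), (288, np.int64(173)), (314, np.int64(182))]
```

View pics/sided.png

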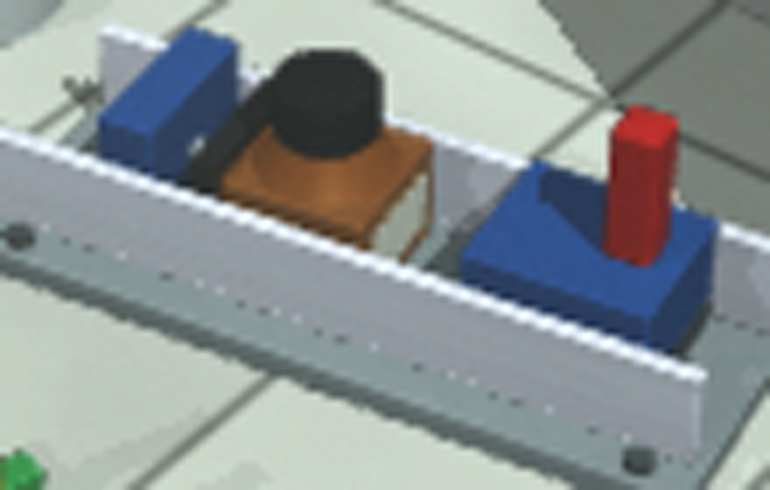

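View pics/topd.png

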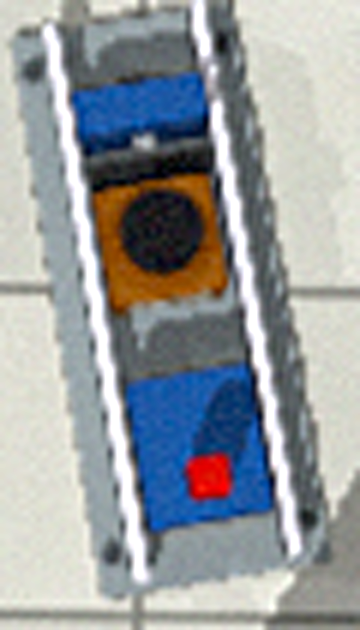

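Side crop: jaw front top corners at (535,162) and (462,255), jar front top corners at (432,150) and (365,235). In the top crop the jaw face is the line at y≈378–362 and the jar front is at y≈312–296.

```bash
python3 - <<'E'
from h import *
t=load("pics/top0.npz");s=load("pics/side0.npz")
g=t["pixels"].min(2).astype(float)
L=[[],[]]
for v in range(200,283):
  for k,(a,slope) in enumerate(((274.2,.157),(300.3,.17))):
    c=int(round(a+(v-200)*slope)); w=np.arange(c-3,c+4); q=np.clip(g[v,w]-130,0,None)
    if q.sum()>20:
      u=(w*q).sum()/q.sum(); L[k].append(ray(t,u,v,.048)[:2])
ls=[]
for Q in L:
  f=cv2.fitLine(np.array(Q,np.float32),cv2.DIST_HUBER,0,.01,.01).ravel()
  if f[0]<0:f[:2]*=-1
  print(len(Q),"yaw",np.degrees(np.arctan2(f[1],f[0])),f); ls.append(f)
th=np.mean([np.arctan2(f[1],f[0]) for f in ls]); x=np.array([np.cos(th),np.sin(th)]);y=np.array([-x[1],x[0]])
o=[y@f[2:] for f in ls]; print("rail spacing (71 exp)",o[0]-o[1]); c=np.mean(o)
def bed(P): return (round(float(x@P[:2])*1e3,1),round(float(y@P[:2]-c)*1e3,1))
def S(U,V,z): return ray(s,235+(U+.5)/7-.5,195+(V+.5)/7-.5,z)
def T(U,V,z): return ray(t,265+(U+.5)/6-.5,190+(V+.5)/6-.5,z)
print("handle",bed(ray(t,299.5,269.2,.1095)), bed(ray(s,326.7,213,.1095)))
print("jaw front top",[bed(T(*p,.058)) for p in((127,379),(248,361))],[bed(S(*p,.058)) for p in((535,162),(462,257))])
print("jar front top",[bed(T(*p,.054)) for p in((116,312),(228,296))],[bed(S(*p,.054)) for p in((432,152),(362,240))])
print("jaw back top",[bed(T(*p,.058)) for p in((152,529),(272,512))])
print("jar cap ctr",bed(T(160,231,.087)),"pad top?",[bed(T(*p,.06)) for p in((92,187),(212,168))])
print("th",np.degrees(th),"c",c,"x",x,"y",y)
E
```

```text
83 yaw 10.192107 [0.98421997 0.17694916 0.53646004 0.0673    ]
76 yaw 10.144833 [ 0.98436564  0.17613702  0.5135248  -0.00897507]
rail spacing (71 exp) 0.07102795
handle (434.3, 0.0) (432.7, 0.5)
jaw front top [(486.6, 27.0), (485.5, -29.0)] [(481.8, -28.7), (481.2, 28.0)]
jar front top [(518.2, 26.8), (517.0, -25.4)] [(516.8, -21.5), (515.7, 31.6)]
jaw back top [(418.0, 27.2), (416.5, -27.6)]
jar cap ctr (547.2, 1.9) pad top? [(576.7, 28.2), (576.3, -28.1)]
th 10.168469 c -0.06397938 x [0.9842929 0.1765431] y [-0.1765431  0.9842929]
```

```bash
python3 - <<'E'
from h import *
s=load("pics/side0.npz")
print([ray(s,180+(U+.5)/4-.5,180+(V+.5)/4-.5,.096).round(4) for U,V in((226,356),(137,251))])
E
python3 -m jog '[[-1,0,0,0,0,0,-8],[-1,0,0,0,0,0,-16],[-1,0,0,0,0,0,-24]]'
python3 -c "
from plant import manip
print(manip.observe()['joints'])"
```

```text
[array([0.4834, 0.2554, 0.096 ]), array([0.5715, 0.2286, 0.096 ])]
t: 0.4
ee_pos: [0.2041, -0.4561, 0.2418]
tool_rot: [-0.001, 0.912, 0.41, -0.0]
ft_force: [-0.1, 0.6, -0.5]
width: 0.0857
[-1.15000402e+00  2.41097050e-01  4.24354167e-03  1.33519752e+00
 -1.15212526e-05  1.14616683e+00]
```

```bash
cat > go.py <<'E'
import sys,numpy as np
from scipy.spatial.transform import Rotation as Ro
from plant import manip
def rel(x,y,z,yaw):
    o=manip.observe();q=o["tool_rot"];R=Ro.from_quat([q[1],q[2],q[3],q[0]])
    a=np.radians(yaw); G=Ro.from_matrix(np.c_[[np.cos(a),np.sin(a),0],[np.sin(a),-np.cos(a),0],[0,0,-1]])
    print("t",round(o["t"],2),"pos",o["ee_pos"].round(4),"w",round(o["width"],4),"F",o["ft_force"].round(1),"cm",(R.inv().apply(np.array([x,y,z])-o["ee_pos"])*100).round(2),"deg",np.degrees((R.inv()*G).as_rotvec()).round(1))
if __name__=="__main__": rel(*map(float,sys.argv[1:]))
E
python3 go.py .4845 .256 .2 164.4
```

```text
t 0.4 pos [ 0.2041 -0.4561  0.2418] w 0.0857 F [-0.1  0.6 -0.5] cm [ 71.88 -26.25   4.24] deg [-0.00e+00 -1.00e-01 -1.16e+02]
```

```bash
python3 -m jog '[[-1,4.6,-1.7,0,0,0,-7.5],[-1,9.2,-3.4,0,0,0,-15],[-1,13.8,-5.1,0,0,0,-22.5],[-1,18.4,-6.8,0,0,0,-30],[-1,23,-8.5,0,0,0,-37.5]]'
python3 go.py .4845 .256 .2 164.4
```

```text
t: 0.9
ee_pos: [0.2945, -0.2265, 0.242]
tool_rot: [-0.0, 0.732, 0.681, 0.0]
ft_force: [2.3, -0.2, -0.0]
width: 0.0855
t 0.9 pos [ 0.2945 -0.2265  0.242 ] w 0.0855 F [ 2.3 -0.2 -0. ] cm [49.49 15.47  4.22] deg [  0.   -0.  -78.5]
```

```bash
python3 -m jog '[[-1,4.6,1.45,0,0,0,-8],[-1,9.2,2.9,0,0,0,-16],[-1,13.8,4.35,0,0,0,-24],[-1,18.4,5.8,0,0,0,-32],[-1,23,7.2,0,0,0,-40]]'
python3 go.py .4845 .256 .2 164.4
```

```text
t: 1.4
ee_pos: [0.384, -0.0026, 0.2422]
tool_rot: [0.0, 0.454, 0.891, -0.0]
ft_force: [1.5, -0.8, 1.4]
width: 0.0855
t 1.4 pos [ 0.384  -0.0026  0.2422] w 0.0855 F [ 1.5 -0.8  1.4] cm [15.04 23.32  4.22] deg [ -0.    0.  -38.5]
```

```bash
python3 -m jog '[[-1,2.5,3.8,0,0,0,-7.7],[-1,5,7.6,0,0,0,-15.4],[-1,7.5,11.5,1,0,0,-23.1],[-1,10,15.4,2,0,0,-30.8],[-1,12.5,19.3,3,0,0,-38.5]]'
python3 go.py .4845 .256 .15 164.4
```

```text
t: 1.9
ee_pos: [0.4682, 0.2113, 0.2116]
tool_rot: [-0.0, 0.135, 0.991, -0.0]
ft_force: [1.4, -0.2, -0.0]
width: 0.0856
t 1.9 pos [0.4682 0.2113 0.2116] w 0.0856 F [ 1.4 -0.2 -0. ] cm [-0.38  4.74  6.16] deg [-0.  -0.   0.1]
```

```bash
python3 -m jog '[[-1,-0.2,2.4,2.5,0,0,0],[-1,-0.4,4.75,5,0,0,0],[-1,-0.4,4.75,6.2,0,0,0],[-1,-0.4,4.75,6.2,0,0,0]]'
python3 go.py .4845 .256 .074 164.4
python3 - <<'E'
from h import *
from plant import manip
for n in("side","top"):
    c=manip.camera(n); np.savez(f"pics/{n}1.npz",**c); crop(c,160,170,360,310,4,f"pics/{n}1.png")
E
```

```text
t: 2.3
ee_pos: [0.4829, 0.2532, 0.1475]
tool_rot: [-0.003, 0.138, 0.99, -0.002]
ft_force: [-1.6, 0.1, -0.3]
width: 0.0855
t 2.3 pos [0.4829 0.2532 0.1475] w 0.0855 F [-1.6  0.1 -0.3] cm [-0.11  0.35  7.34] deg [-0.3 -0.3 -0.2]
```

View pics/side1.png

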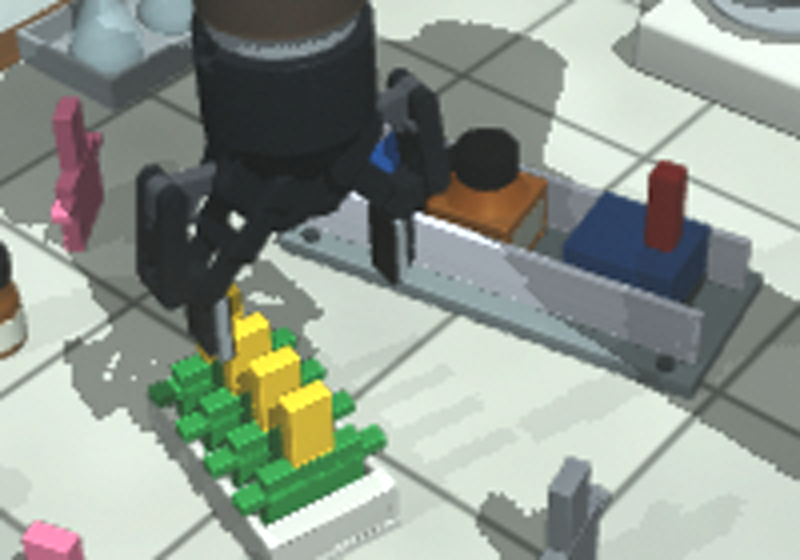

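The side view shows the open hand above the rack, with a finger on either side of the front tabs at about (210,330) and (390,250). Next I descend.

```bash
python3 go.py .4842 .256 .074 164.4; python3 -m jog '[[-1,0,0.2,3,0,0,0],[-1,0,0.2,5,0,0,0],[-1,0,0.2,6.5,0,0,0],[-1,0,0.2,7.2,0,0,0],[-1,0,0.2,7.2,0,0,0]]'
python3 go.py .4842 .256 .074 164.4
```

```text
t 2.4 pos [0.4846 0.2532 0.1505] w 0.0853 F [-0.   0.   0.6] cm [0.11 0.27 7.65] deg [-0.  -0.  -0.3]
t: 2.9
ee_pos: [0.4855, 0.2551, 0.0787]
tool_rot: [0.0, 0.139, 0.99, -0.0]
ft_force: [-0.1, 0.5, 0.2]
width: 0.0855
t 2.9 pos [0.4855 0.2551 0.0787] w 0.0855 F [-0.1  0.5  0.2] cm [0.15 0.05 0.47] deg [-0.   0.  -0.4]
```

```bash
python3 -m jog '[[-1,0.1,0,0.4,0,0,0],[-1,0.1,0,0.4,0,0,0],[0.2,0.1,0,0.4,0,0,0],[1,0.1,0,0.4,0,0,0],[1,0.1,0,0.4,0,0,0]]'; python3 -m jog '[[1,0,0,0,0,0,0],[1,0,0,0,0,0,0],[1,0,0,0,0,0,0],[1,0,0,0,0,0,0],[1,0,0,0,0,0,0]]'
python3 - <<'E'
from h import *
from plant import manip
c=manip.camera("side"); crop(c,160,170,360,310,4,f"pics/side2.png")
E
```

```text
t: 3.4
ee_pos: [0.4847, 0.2564, 0.0746]
tool_rot: [0.0, 0.138, 0.99, 0.0]
ft_force: [0.2, 0.1, 0.1]
width: 0.0437
t: 3.9
ee_pos: [0.4847, 0.2563, 0.0746]
tool_rot: [0.0, 0.138, 0.99, 0.0]
ft_force: [0.6, -0.6, 2.8]
width: 0.0231
```

View pics/side2.png

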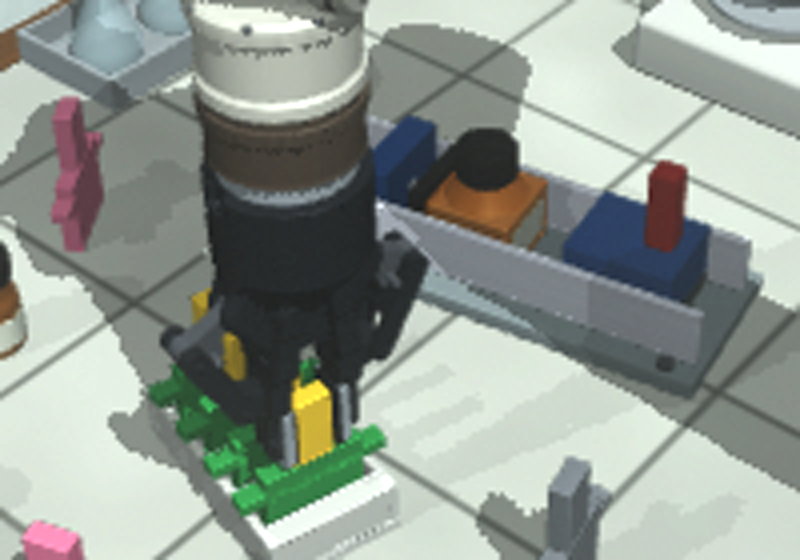

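The tab at (312,420) sits between the finger pads with 23 mm opening, so the grasp is good. Next I lift.

```bash
python3 -m jog '[[1,0,0,-1.5,0,0,0],[1,0,0,-4,0,0,0],[1,0,0,-7,0,0,0],[1,0,0,-9.5,0,0,0],[1,0,0,-9.5,0,0,0]]'
python3 - <<'E'
import numpy as np
x=np.array([.98429,.17654]);y=np.array([-.17654,.98429]);print(501*1e-3*x-.06398*0*y+ (-.06398)*-1*0*y)
c=-0.06398
E
python3 - <<'E'
from h import *
from plant import manip
c=manip.camera("side"); crop(c,160,130,360,270,4,f"pics/side3.png")
E
```

```text
t: 4.45
ee_pos: [0.4865, 0.2573, 0.1728]
tool_rot: [0.003, 0.138, 0.99, 0.002]
ft_force: [1.0, 0.4, -0.3]
width: 0.0228
[0.49312929 0.08844654]
```

View pics/side3.png

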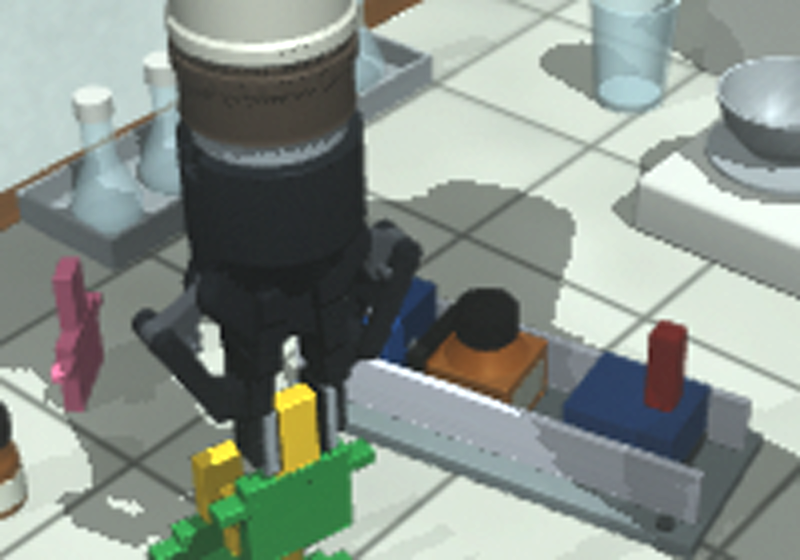

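```bash
python3 go.py .5044 .0255 .17 190.2
```

```text
t 4.5 pos [0.4855 0.2567 0.1706] w 0.0232 F [-0.5  0.7 -0.4] cm [ -8.15 -21.72   0.03] deg [  0.1   0.2 -26.1]
```

```bash
python3 -m jog '[[1,-1.3,-3.6,0,0,0,-5],[1,-3,-8,0,0,0,-12],[1,-4.7,-12.5,0,0,0,-19],[1,-6.4,-17,0,0,0,-24],[1,-7.6,-20.3,0,0,0,-26.1]]'; python3 -m jog '[[1,0,0,0,0,0,0],[1,0,0,0,0,0,0]]';python3 go.py .5044 .0255 .17 190.2
```

```text
t: 5.0
ee_pos: [0.5006, 0.0375, 0.1672]
tool_rot: [-0.002, -0.089, 0.996, -0.0]
ft_force: [0.4, 0.7, -0.8]
width: 0.0231
t: 5.2
ee_pos: [0.501, 0.0394, 0.1676]
tool_rot: [-0.002, -0.088, 0.996, 0.0]
ft_force: [0.2, 0.8, -0.4]
width: 0.0232
t 5.2 pos [0.501  0.0394 0.1676] w 0.0232 F [ 0.2  0.8 -0.4] cm [-0.09 -1.43 -0.24] deg [ 0.1 -0.2 -0.1]
```

```bash
python3 -m jog '[[1,-0.1,-1.4,0,0,0,0],[1,-0.1,-1.4,1.5,0,0,0],[1,-0.1,-1.4,3.5,0,0,0],[1,-0.1,-1.4,3.5,0,0,0]]';python3 go.py .5044 .0255 .13 190.2
python3 - <<'E'
from h import *
from plant import manip
for n in("side","top"):
    c=manip.camera(n); np.savez(f"pics/{n}4.npz",**c)
    crop(c,*((220,140,370,260) if n=="side" else (240,180,340,290)),5,f"pics/{n}4.png")
E
```

```text
t: 5.6
ee_pos: [0.5033, 0.027, 0.1315]
tool_rot: [-0.003, -0.09, 0.996, 0.0]
ft_force: [-0.9, -0.4, -0.0]
width: 0.0233
t 5.6 pos [0.5033 0.027  0.1315] w 0.0233 F [-0.9 -0.4 -0. ] cm [-0.08 -0.17  0.15] deg [ 0.  -0.3  0.1]
```

View pics/side4.png

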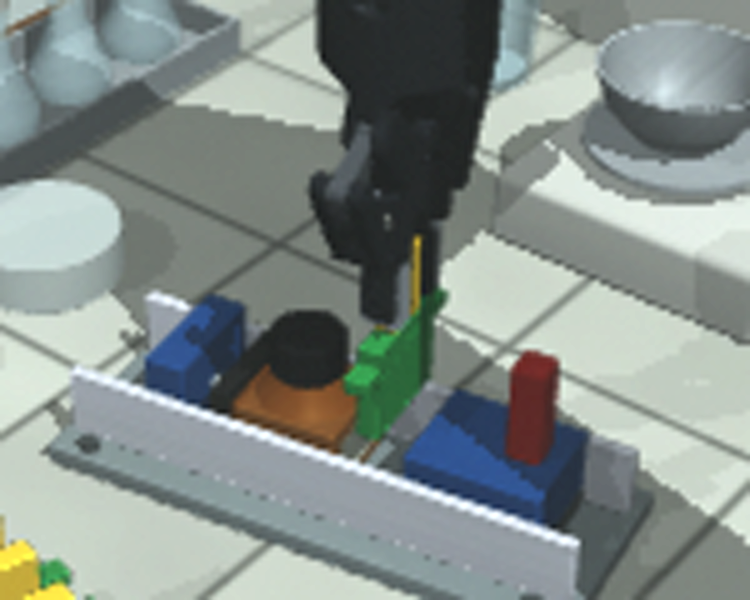

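View pics/top4.png

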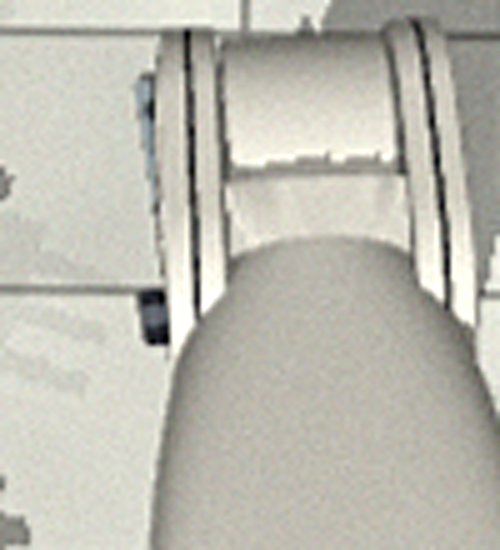

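The side view shows the plate upright above the gap, with its lower near corner at about (375,438) between the jar and the jaw. The arm hides this area in the top view. I'll check that corner numerically.

```bash
cat >> h.py <<'E'
BX=np.array([.98429,.17654]);BY=np.array([-.17654,.98429]);BC=-.06398
def bed(P): return (round(float(BX@P[:2])*1e3,1),round(float(BY@P[:2]-BC)*1e3,1))
E
python3 - <<'E'
from h import *
from plant import manip
s=load("pics/side4.npz"); o=manip.observe(); p=o["ee_pos"]; z=p[2]-.0746+.006; print(p,bed(p),z)
def S(U,V,z): return bed(ray(s,220+(U+.5)/5-.5,140+(V+.5)/5-.5,z))
print("bottom near corner",S(376,438,z),"plate top near corner",S(381,367,z+.05), "ear end top bottom far",S(445,292,z+.046))
E
python3 go.py .5044 .0255 .11 190.2
```

```text
[0.50514147 0.02705675 0.13396236] (502.0, 1.4) 0.06536235954798236
bottom near corner (495.3, 29.4) plate top near corner (488.8, 40.1) ear end top bottom far (490.9, -29.4)
t 5.7 pos [0.5051 0.0271 0.134 ] w 0.0235 F [-0.1  0.3 -0.4] cm [ 0.1  -0.14  2.4 ] deg [ 0.  -0.1  0.1]
```

```bash
python3 -m jog '[[1,0.1,-0.1,0.5,0,0,0],[1,0.1,-0.1,1.2,0,0,0],[1,0.1,-0.1,2,0,0,0],[1,0.1,-0.1,2.8,0,0,0],[1,0.1,-0.1,2.8,0,0,0]]';python3 go.py .5044 .0255 .083 190.2
```

```text
t: 6.2
ee_pos: [0.5035, 0.0253, 0.1048]
tool_rot: [-0.001, -0.089, 0.996, 0.0]
ft_force: [0.1, 0.0, -0.4]
width: 0.0233
t 6.2 pos [0.5035 0.0253 0.1048] w 0.0233 F [ 0.1  0.  -0.4] cm [-0.1   0.    2.18] deg [ 0.  -0.2  0. ]
```

```bash
python3 -m jog '[[1,0,0,0.7,0,0,0],[1,0,0,1.3,0,0,0],[1,0,0,1.8,0,0,0],[1,0,0,2.1,0,0,0],[1,0,0,2.1,0,0,0]]';python3 -m jog '[[1,0,0,0,0,0,0],[1,0,0,0,0,0,0]]';python3 go.py .5044 .0255 .0826 190.2
python3 - <<'E'
from h import *
from plant import manip
c=manip.camera("side"); crop(c,220,140,370,260,5,f"pics/side5.png")
E
```

```text
t: 6.7
ee_pos: [0.5043, 0.0254, 0.0847]
tool_rot: [-0.001, -0.089, 0.996, 0.0]
ft_force: [-1.2, -0.2, -0.4]
width: 0.023
t: 6.9
ee_pos: [0.5049, 0.0254, 0.0856]
tool_rot: [0.0, -0.089, 0.996, -0.0]
ft_force: [0.6, 0.6, 0.4]
width: 0.0232
t 6.9 pos [0.5049 0.0254 0.0856] w 0.0232 F [0.6 0.6 0.4] cm [0.05 0.02 0.3 ] deg [-0.  0.  0.]
```

View pics/side5.png

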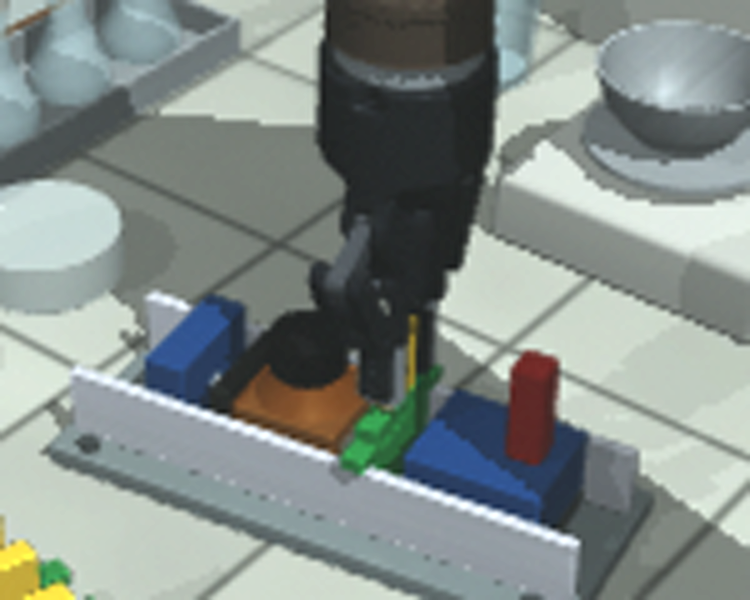

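The plate is in the channel, with its near ear at (355,460) just above the rail. I'll lower the last 3 mm.

```bash
python3 -m jog '[[1,0,0,0.15,0,0,0],[1,0,0,0.25,0,0,0],[1,0,0,0.3,0,0,0],[1,0,0,0.35,0,0,0],[1,0,0,0.35,0,0,0]]';python3 go.py .5044 .0255 .0826 190.2
```

```text
t: 7.45
ee_pos: [0.5047, 0.0254, 0.0825]
tool_rot: [0.0, -0.089, 0.996, 0.0]
ft_force: [-2.4, -0.9, 4.5]
width: 0.0235
t 7.45 pos [0.5047 0.0254 0.0825] w 0.0235 F [-2.4 -0.9  4.5] cm [ 0.03  0.02 -0.01] deg [-0.  0.  0.]
```

Contact is 4.5 N upward at the expected height. Next I release slowly.

```bash
python3 -m jog '[[1,0,0,0,0,0,0],[0.3,0,0,0,0,0,0],[0,0,0,0,0,0,0],[-0.3,0,0,0,0,0,0],[-0.5,0,0,0,0,0,0]]';python3 -m jog '[[-0.5,0,0,0,0,0,0],[-0.5,0,0,0,0,0,0],[-0.5,0,0,-1,0,0,0],[-0.5,0,0,-4,0,0,0],[-0.5,0,0,-8,0,0,0]]'
python3 - <<'E'
from h import *
from plant import manip
c=manip.camera("side"); crop(c,220,140,370,260,5,f"pics/side6.png")
E
```

```text
t: 7.95
ee_pos: [0.5046, 0.0254, 0.0816]
tool_rot: [-0.0, -0.089, 0.996, -0.0]
ft_force: [-0.5, -0.2, 0.4]
width: 0.064
t: 8.45
ee_pos: [0.5031, 0.0253, 0.1615]
tool_rot: [-0.002, -0.089, 0.996, 0.0]
ft_force: [1.3, -0.6, 0.5]
width: 0.0641
```

View pics/side6.png

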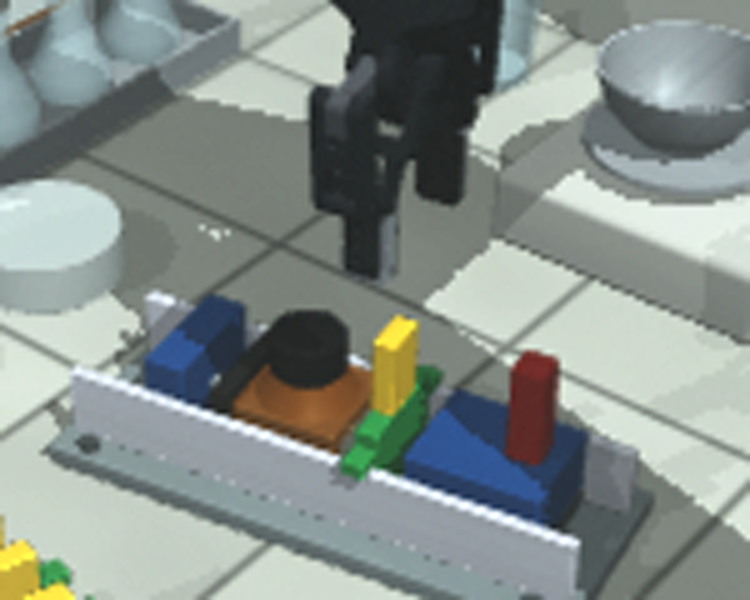

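The plate hangs upright by its ears, tab at (395,365), and the fingers are clear. Next I move above and behind the handle with the fingers shut.

```bash
python3 go.py .405 .0076 .165 190.2
```

```text
t 8.5 pos [0.5078 0.0255 0.1698] w 0.0637 F [ 2.  -0.1  4.9] cm [10.44  0.06  0.38] deg [-0.1  0.5  0. ]
```

```bash
python3 -m jog '[[1,2,0,0,0,0,0],[1,4.5,0,0,0,0,0],[1,7,0,0,0,0,0],[1,9.2,0,0,0,0,0],[1,10.2,0,0,0,0,0]]';python3 -m jog '[[1,0,0,0,0,0,0],[1,0,0,0,0,0,0],[1,0,0,0,0,0,0]]'; python3 go.py .405 .0076 .08 190.2
```

```text
t: 9.0
ee_pos: [0.4027, 0.0071, 0.1623]
tool_rot: [-0.0, -0.089, 0.996, -0.0]
ft_force: [0.5, 0.4, 0.6]
width: -0.0002
t: 9.3
ee_pos: [0.4057, 0.0074, 0.1621]
tool_rot: [0.001, -0.089, 0.996, -0.0]
ft_force: [-0.7, -0.3, 0.9]
width: -0.0001
t 9.3 pos [0.4057 0.0074 0.1621] w -0.0001 F [-0.7 -0.3  0.9] cm [0.07 0.03 8.21] deg [-0.   0.1  0. ]
```

```bash
python3 -m jog '[[1,0.3,0,2,0,0,0],[1,0.3,0,4,0,0,0],[1,0.3,0,6,0,0,0],[1,0.3,0,7.8,0,0,0],[1,0.3,0,8,0,0,0]]';python3 -m jog '[[1,0,0,0,0,0,0],[1,0,0,0,0,0,0]]'; python3 - <<'E'
from h import *
from plant import manip
c=manip.camera("side"); np.savez("pics/side7.npz",**c); crop(c,220,140,370,260,5,f"pics/side7.png"); o=manip.observe();print(o["ee_pos"],bed(o["ee_pos"]),o["ft_force"])
E
```

```text
t: 9.8
ee_pos: [0.4003, 0.0069, 0.0798]
tool_rot: [-0.002, -0.089, 0.996, 0.0]
ft_force: [-1.1, -0.2, -0.2]
width: -0.0001
t: 10.0
ee_pos: [0.4024, 0.0068, 0.0825]
tool_rot: [0.001, -0.089, 0.996, -0.0]
ft_force: [-0.0, 0.4, 0.2]
width: -0.0004
[0.40246869 0.00683348 0.08267212] (397.4, -0.3) [-0.62566218 -1.0755305   0.27114812]
```

View pics/side7.png

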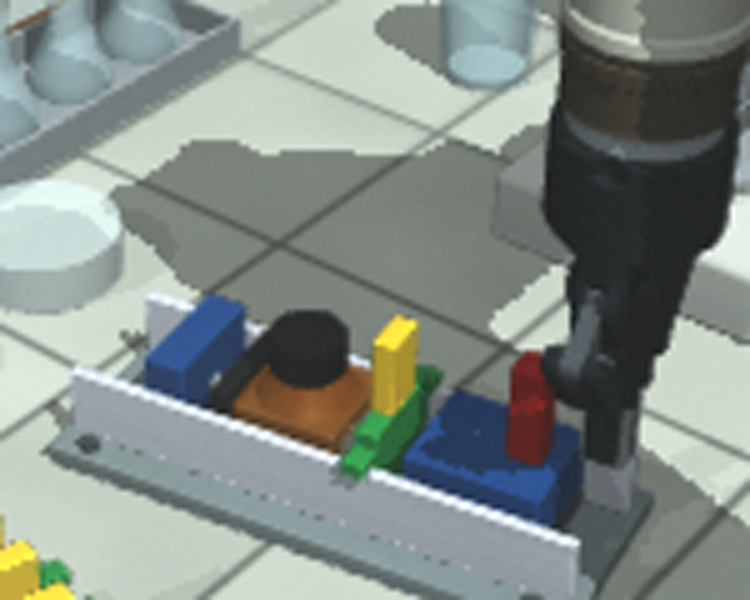

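The closed fingers stand behind the red handle at (605,470), not touching it. Next I advance in small steps.

```bash
cat > st.py <<'E'
from h import *
from plant import manip
o=manip.observe();f=o["ft_force"];print(round(o["t"],2),"bed",bed(o["ee_pos"]),"z",o["ee_pos"][2].round(4),"Fx",round(float(BX@f[:2]),2),"Fy",round(float(BY@f[:2]),2),"Fz",round(float(f[2]),2),"joints",o["joints"].round(2))
E
python3 -m jog '[[1,-0.3,0,0,0,0,0],[1,-0.6,0,0,0,0,0],[1,-0.9,0,0,0,0,0],[1,-1.2,0,0,0,0,0],[1,-1.2,0,0,0,0,0]]' >/dev/null;python3 st.py
python3 -m jog '[[1,-0.1,0,0,0,0,0],[1,-0.2,0,0,0,0,0],[1,-0.2,0,0,0,0,0]]'>/dev/null ;python3 st.py
python3 -m jog '[[1,-0.1,0,0,0,0,0],[1,-0.2,0,0,0,0,0],[1,-0.2,0,0,0,0,0]]' >/dev/null;python3 st.py
python3 -m jog '[[1,-0.1,0,0,0,0,0],[1,-0.2,0,0,0,0,0],[1,-0.2,0,0,0,0,0]]'>/dev/null ;python3 st.py
```

```text
10.55 bed (408.9, -0.2) z 0.0819 Fx 0.12 Fy 0.92 Fz -0.2 joints [ 0.02  0.22 -0.48  0.87  0.   -0.16]
10.85 bed (410.3, -0.2) z 0.0818 Fx 0.06 Fy -0.24 Fz 0.25 joints [ 0.02  0.23 -0.47  0.87  0.   -0.16]
11.15 bed (412.4, -0.2) z 0.0818 Fx 0.14 Fy -0.17 Fz 0.03 joints [ 0.02  0.23 -0.47  0.87  0.   -0.16]
11.45 bed (414.4, -0.2) z 0.0818 Fx 0.65 Fy 0.38 Fz -0.08 joints [ 0.02  0.23 -0.46  0.87  0.   -0.15]
```

```bash

python3 -m jog '[[1,-0.1,0,0,0,0,0],[1,-0.2,0,0,0,0,0],[1,-0.2,0,0,0,0,0]]'>/dev/null ;python3 st.py
python3 -m jog '[[1,-0.1,0,0,0,0,0],[1,-0.2,0,0,0,0,0],[1,-0.2,0,0,0,0,0]]' >/dev/null;python3 st.py
python3 -m jog '[[1,-0.1,0,0,0,0,0],[1,-0.2,0,0,0,0,0],[1,-0.2,0,0,0,0,0]]'>/dev/null ;python3 st.py
python3 -m jog '[[1,-0.1,0,0,0,0,0],[1,-0.2,0,0,0,0,0],[1,-0.2,0,0,0,0,0]]'>/dev/null ;python3 st.py
```

```text
11.75 bed (415.8, -0.2) z 0.0817 Fx -1.82 Fy -0.76 Fz 1.7 joints [ 0.02  0.24 -0.46  0.88 -0.   -0.15]
12.05 bed (418.2, -0.2) z 0.0817 Fx -1.71 Fy 0.48 Fz 1.35 joints [ 0.03  0.24 -0.45  0.88  0.   -0.15]
12.35 bed (420.3, -0.2) z 0.0817 Fx -1.54 Fy -0.42 Fz 0.49 joints [ 0.03  0.24 -0.45  0.88  0.   -0.15]
12.65 bed (422.3, -0.2) z 0.0817 Fx -2.8 Fy -0.74 Fz 0.29 joints [ 0.03  0.25 -0.44  0.88  0.   -0.15]
```

```bash

for i in 1 2 3; do python3 -m jog '[[1,-0.1,0,0,0,0,0],[1,-0.2,0,0,0,0,0],[1,-0.2,0,0,0,0,0]]'>/dev/null ;python3 st.py; done
python3 - <<'E'
from h import *
from plant import manip
c=manip.camera("side"); crop(c,220,140,370,260,5,f"pics/side8.png")
E
```

```text
12.95 bed (424.3, -0.2) z 0.0817 Fx -1.82 Fy -0.08 Fz 0.24 joints [ 0.03  0.25 -0.44  0.88  0.   -0.15]
13.25 bed (426.3, -0.2) z 0.0817 Fx -2.54 Fy 0.14 Fz -0.72 joints [ 0.03  0.25 -0.43  0.88  0.   -0.15]
13.55 bed (428.2, -0.2) z 0.0818 Fx -2.95 Fy 1.11 Fz 0.21 joints [ 0.03  0.26 -0.43  0.88  0.   -0.15]
```

View pics/side8.png

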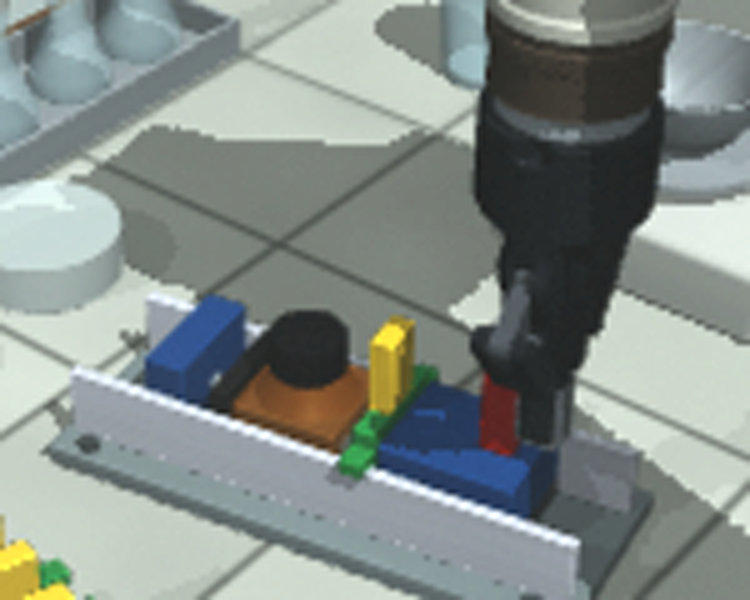

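The jaw front now touches the plate and the plate is still upright, with the jar standing still. I'll continue.

```bash

for i in 1 2; do python3 -m jog '[[1,-0.1,0,0,0,0,0],[1,-0.2,0,0,0,0,0],[1,-0.2,0,0,0,0,0]]'>/dev/null ;python3 st.py; done
for i in 1 2 3 4; do python3 -m jog '[[1,-0.1,0,0,0,0,0],[1,-0.1,0,0,0,0,0],[1,-0.1,0,0,0,0,0]]'>/dev/null ;python3 st.py; done
```

```text
13.9 bed (430.3, -0.2) z 0.0818 Fx -2.47 Fy 0.57 Fz -0.57 joints [ 0.03  0.26 -0.43  0.89  0.   -0.15]
14.2 bed (432.4, -0.2) z 0.0817 Fx -3.49 Fy 0.94 Fz -0.09 joints [ 0.03  0.26 -0.42  0.89  0.   -0.15]
14.5 bed (433.3, -0.2) z 0.0817 Fx -2.6 Fy -0.49 Fz -1.25 joints [ 0.03  0.27 -0.42  0.89  0.   -0.15]
14.8 bed (434.2, -0.1) z 0.0817 Fx -2.04 Fy 0.67 Fz -1.25 joints [ 0.03  0.27 -0.42  0.89  0.   -0.15]
15.1 bed (435.2, -0.2) z 0.0817 Fx -3.57 Fy -0.05 Fz -2.18 joints [ 0.03  0.27 -0.41  0.89  0.   -0.15]
15.4 bed (436.2, -0.2) z 0.0817 Fx -3.98 Fy 0.2 Fz -1.7 joints [ 0.03  0.27 -0.41  0.89  0.   -0.15]
```

```bash

for i in 1 2 3 4 ; do python3 -m jog '[[1,-0.1,0,0,0,0,0],[1,-0.1,0,0,0,0,0],[1,-0.1,0,0,0,0,0]]'>/dev/null ;python3 st.py; done
```

```text
15.7 bed (437.3, -0.2) z 0.0818 Fx -3.3 Fy -0.14 Fz -2.27 joints [ 0.03  0.27 -0.41  0.89  0.   -0.15]
16.0 bed (438.0, -0.2) z 0.0818 Fx -4.98 Fy 0.63 Fz -1.23 joints [ 0.03  0.27 -0.41  0.89  0.   -0.15]
16.3 bed (438.7, -0.1) z 0.0818 Fx -5.48 Fy 0.31 Fz -0.3 joints [ 0.03  0.28 -0.4   0.89 -0.   -0.15]
16.6 bed (439.1, -0.2) z 0.0818 Fx -6.86 Fy 1.25 Fz 2.21 joints [ 0.03  0.28 -0.4   0.89 -0.   -0.15]
```

```bash

for i in 1 2 3 4 ; do python3 -m jog '[[1,-0.1,0,0,0,0,0],[1,-0.1,0,0,0,0,0],[1,-0.1,0,0,0,0,0]]'>/dev/null ;python3 st.py; done
python3 - <<'E'
from h import *
from plant import manip
c=manip.camera("side"); crop(c,220,140,370,260,5,f"pics/side9.png")
E
```

```text
16.9 bed (439.7, -0.2) z 0.0818 Fx -8.46 Fy 1.44 Fz 2.74 joints [ 0.03  0.28 -0.4   0.9  -0.   -0.15]
17.2 bed (439.7, -0.1) z 0.0818 Fx -10.56 Fy 0.51 Fz 5.92 joints [ 0.03  0.28 -0.4   0.9  -0.   -0.14]
17.5 bed (440.3, -0.1) z 0.0817 Fx -12.2 Fy 0.74 Fz 6.95 joints [ 0.03  0.28 -0.4   0.9  -0.   -0.14]
17.8 bed (441.0, -0.1) z 0.0818 Fx -11.69 Fy 1.04 Fz 7.7 joints [ 0.03  0.28 -0.39  0.9  -0.   -0.14]
```

View pics/side9.png

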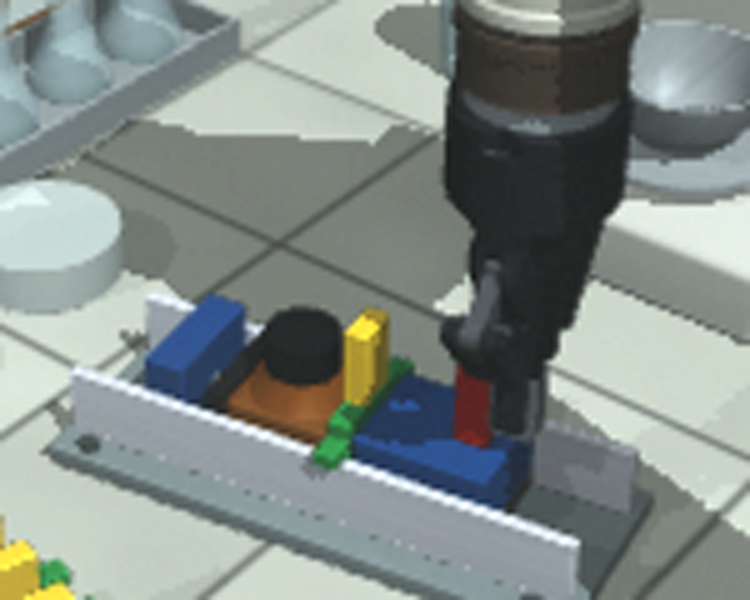

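The stack is closed: jaw, plate and jar are in contact, the plate is upright and the force is rising. I'll keep going and track the jar's movement from its cap.

```bash
cat > cap.py <<'E'
from h import *
from plant import manip
import sys
t0=load("pics/side0.npz")
def m(c):
    g=cv2.cvtColor(c["pixels"],cv2.COLOR_RGB2GRAY)
    return g
def capshift(a,b):
    # sub-pixel shift of the cap/jar-shoulder patch, template correlation
    A=a["pixels"][198:236,266:294].astype(np.float32).mean(2);B=b["pixels"][198:236,266:294].astype(np.float32).mean(2)
    return cv2.phaseCorrelate(A,B,cv2.createHanningWindow(A.shape[::-1],cv2.CV_32F))
c=manip.camera("side"); a=load("pics/side7.npz")
X=.5433*BX+0*BY+BC*BY; P0=np.r_[X,.08]; P1=P0+np.r_[BX*.001,0]; print("px per mm",proj(a,P1)-proj(a,P0))
print("patch shift",capshift(a,c))
for n,d in(("ref",a),("now",c)):
    p=d["pixels"][190:245,262:300].astype(int); k=(p.max(2)<42).astype(np.uint8); nn,l,s,ce=cv2.connectedComponentsWithStats(k); i=1+s[1:,4].argmax(); print(n,s[i],ce[i].round(2))
    h=cv2.cvtColor(d["pixels"],cv2.COLOR_RGB2HSV)
E
python3 cap.py;python3 st.py
```

```text
px per mm [[-0.37715097 -0.12378468]]
patch shift ((-0.46712835099907224, -0.19624713345024603), 0.9021874006589253)
ref [  0  12  27  21 283] [15.21 20.76]
now [  0  12  26  21 266] [14.83 20.31]
17.9 bed (441.0, -0.1) z 0.0818 Fx -13.12 Fy 1.02 Fz 8.5 joints [ 0.03  0.28 -0.39  0.9  -0.   -0.14]
```

```bash
cat > trk.py <<'E'
from h import *
from plant import manip
import sys
a=load("pics/side7.npz"); c=manip.camera("side") ; np.savez("pics/last.npz",**c)
def match(box):
    x0,y0,x1,y1=box; T=a["pixels"][y0:y1,x0:x1]; k=8
    W=c["pixels"][y0-8:y1+8,x0-20:x1+8]
    T8=cv2.resize(T,None,fx=k,fy=k,interpolation=cv2.INTER_CUBIC);W8=cv2.resize(W,None,fx=k,fy=k,interpolation=cv2.INTER_CUBIC)
    r=cv2.matchTemplate(W8,T8,cv2.TM_CCOEFF_NORMED);_,mx,_,p=cv2.minMaxLoc(r); return p[0]/k-20,p[1]/k-8,mx
d=match((272,200,292,220)); print("cap shift px",d,"mm",np.array(d[:2])@np.array([-.377,-.124])/(.377**2+.124**2))
d=match((294,204,304,221)); print("tab shift px",d,"mm",np.array(d[:2])@np.array([-.377,-.124])/(.377**2+.124**2))
E
python3 trk.py; for i in 1 2 3; do python3 -m jog '[[1,-0.1,0,0,0,0,0],[1,-0.1,0,0,0,0,0],[1,-0.1,0,0,0,0,0]]'>/dev/null ;python3 st.py; done; python3 trk.py
```

```text
cap shift px (-1.0, -0.25, 0.8747349381446838) mm 2.5903939557474365
tab shift px (-6.125, -1.375, 0.8133339285850525) mm 15.743151011079012
18.25 bed (441.7, -0.1) z 0.0818 Fx -13.77 Fy 0.98 Fz 7.88 joints [ 0.03  0.28 -0.39  0.9  -0.   -0.14]
18.55 bed (442.4, -0.1) z 0.0818 Fx -13.46 Fy 0.62 Fz 9.99 joints [ 0.03  0.29 -0.39  0.9  -0.   -0.14]
18.85 bed (443.1, -0.1) z 0.0818 Fx -15.92 Fy 0.69 Fz 10.5 joints [ 0.03  0.29 -0.39  0.9  -0.   -0.14]
cap shift px (-1.875, -0.5, 0.8749915957450867) mm 4.8815910606012505
tab shift px (-6.875, -1.625, 0.8090300559997559) mm 17.735151265039203
```

The jar is moving with the jaw (cap shift 4.9 mm including slack), and pad onset was at about 439.5. I'll push to about 444.7.

```bash
for i in 1 2; do python3 -m jog '[[1,-0.1,0,0,0,0,0],[1,-0.1,0,0,0,0,0],[1,-0.1,0,0,0,0,0]]'>/dev/null ;python3 st.py; done; python3 trk.py
python3 - <<'E'
from h import *
a=load("pics/side0.npz");b=load("pics/last.npz")
crop(a,240,190,310,245,10,"pics/a.png");crop(b,240,190,310,245,10,"pics/b.png")
x=cv2.imread("pics/a.png");y=cv2.imread("pics/b.png");cv2.imwrite("pics/ab.png",cv2.resize(np.vstack([x,y]),None,fx=.54,fy=.54))
E
```

```text
19.2 bed (443.7, -0.1) z 0.0818 Fx -16.32 Fy 0.03 Fz 10.78 joints [ 0.03  0.29 -0.38  0.91 -0.   -0.14]
19.5 bed (444.4, -0.1) z 0.0817 Fx -17.51 Fy 0.26 Fz 12.66 joints [ 0.04  0.29 -0.38  0.91 -0.   -0.14]
cap shift px (-2.25, -0.75, 0.8825550675392151) mm 5.976000761880575
tab shift px (-7.25, -1.875, 0.8341954350471497) mm 18.829560966318528
```

View pics/ab.png

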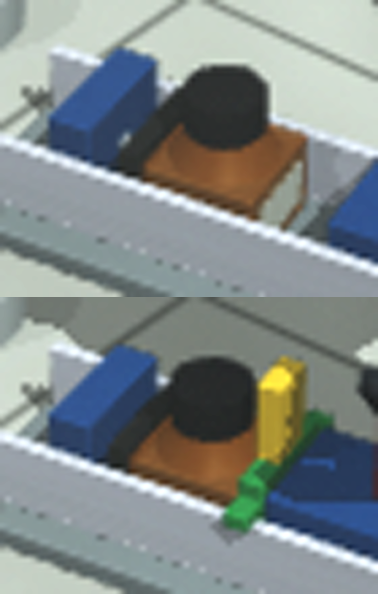

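The black pad has visibly moved in by about 1.9 px (≈4.7 mm) relative to the fixed blue block, and the plate and jar are upright. Next is a hold check plus the rack and bystanders.

```bash
python3 -m jog '[[1,0,0,0,0,0,0],[1,0,0,0,0,0,0],[1,0,0,0,0,0,0],[1,0,0,0,0,0,0],[1,0,0,0,0,0,0]]'; python3 -m jog '[[1,0,0,0,0,0,0],[1,0,0,0,0,0,0],[1,0,0,0,0,0,0],[1,0,0,0,0,0,0],[1,0,0,0,0,0,0]]'>/dev/null; python3 st.py; python3 trk.py; python3 - <<'E'
from h import *
cv2.imwrite("pics/fin.png",load("pics/last.npz")["pixels"][:,:,::-1])
E
```

```text
t: 20.05
ee_pos: [0.4487, 0.0153, 0.0818]
tool_rot: [-0.004, -0.089, 0.996, -0.0]
ft_force: [-16.7, -2.4, 12.2]
width: -0.0001
20.55 bed (444.4, -0.1) z 0.0818 Fx -17.06 Fy -0.06 Fz 12.58 joints [ 0.04  0.29 -0.38  0.91 -0.   -0.14]
cap shift px (-2.25, -0.75, 0.8833520412445068) mm 5.976000761880575
tab shift px (-7.25, -1.875, 0.833893895149231) mm 18.829560966318528
```

View pics/fin.png

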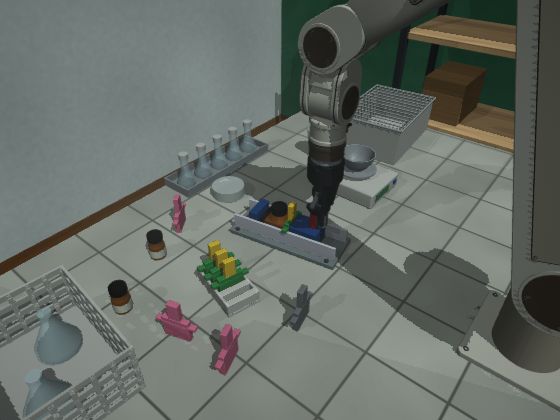

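The three spare spacers are still in the rack at (220,258). The vials at (120,296) and (155,243), the dishes and the bowl have not moved. The push is steady, so I'm handing in.

```bash
python3 -c "
from plant import manip
print(manip.close_job())"
```

```text
the job is handed in; nothing more can be done
None
```

I hung one spacer, the front one in the rack, by its ears in the gap. Then I pushed the jaw by the red handle with closed fingers and handed in while still pushing, at about 20.6 s.

**Spacer count:** the gap measured about 33–35 mm, so one 12 mm plate was enough. The other three stayed in the rack.

**Last checks:**
- **Push:** it held steady over the last second at about 17 N along the bed, with jaw travel about 29 of 32 mm.
- **Pad travel:** estimated at about 4.5–5 mm of its 10 mm. This comes from where the force started to rise (4.9 mm), from the pad's shift in the pictures (about 4.7 mm) and from the jar having moved 6 mm including its slack.
- **Upright and undisturbed:** plate and jar looked upright, and the rack and the bystanders I checked (vials, dishes, bowl) looked unmoved in the side view. I did not check the beaker separately.

**What disagreed or could not be checked:**
- **Force:** the wrist reading was above the roughly 8–10 N I expected, with about 12 N vertical as well. I put this down to friction at the handle and jaw. It is still well under the 35 N jar limit.
- **Top view:** the arm hid the clamp when I checked before hanging the spacer, and I did not use that view again. The pad figure rests on the side view and the force.

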